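Weigh off a three-bottle fill sample on the beam scale

ROBOT

A 6-joint arm with a two-finger parallel gripper is mounted at the origin on a cart in front of the work surface, level with it; the furniture and walls round the work are solid. World frame = base frame: x ahead of the robot, y to its left, z up, the work surface at z = 0. Lengths are in m, angles in degrees, forces in N, time in s.
With the tool pointing down it reaches from about 0.35 to 0.925 m from the base axis. Payload 6.4 kg.
Tool frame: the origin (TCP) lies at the very end of the fingers, on their centre line; the grasp point (between the pads) lies manip.pinch_z behind it (manip.pinch_z is the distance from the TCP to the grasp point, in m); x points along the fingers, y is the direction in which the jaws open and shut, and the axes are right-handed (so a half turn about x gives the same grasp; the last joint's range is limited). The gripper opens to 85 mm and grips with 20 to 120 N. Pads are 22 mm wide; open, the fingers measure 114 mm over their backs; the gripper's body (76 mm by 85 mm) begins 54 mm behind the grasp point. The pads swing forward as they close: fully open they stand 13 mm farther back than shut.
Start: joints at [59.696, 14.043, 89.255, -0, 76.702, -9.975], TCP at [0.226, 0.61, 0.231] pointing down, gripper open.
Joint ranges: [-179.41, 179.41], [-58.25, 129.5], [7.25, 145.43], [-54.29, 234.29], [11.92, 165.04], [-157.13, 157.13]. Speed limits (degrees/s): [147.25, 147.25, 180, 180, 180, 180].

INTERFACE

Orientations are given as a 3x3 rotation matrix whose columns are the frame's x, y, z axes.
In Python, from cell import manip gives the robot as it stands.
- The arm moves only by the tool play_rows, never from a script. Its argument "rows" is a list of rows, each a list of 3 entries, a list of its own where there are three numbers: the shift along the tool's x, y, z in cm, then the turn, a rotation vector about the tool's x, y, z in degrees, then the opening, from -1 (shut) to 1 (fully open), so that 0 is half open. In form: [[[x, y, z], [rx, ry, rz], claw], ...]. A call has 1 to 5 rows; each row is the pose to reach, as a shift and turn from the pose commanded when the call began, along the tool's axes at that moment; what a row does not reach only later rows make up. A row lasts 1/8 s, in which the tool goes at most 62.5 mm and 10.7 degrees, less where a joint would pass 70% of its speed; a pose out of reach is approached as far as the arm can. A call with a gripper value outside its range is refused whole. The fingers move at their own pace and stop on an object; the grip force is fixed at half the most. Time passes only in rows, so rows that repeat a pose let the fingers close. It gives the time, the measured TCP pose, the force and the opening at its end, in the units of the state.
- manip.get_obs(): the state, without advancing time (a new reading comes with each control period).
- manip.read_camera(name): name is "scene" or "top"; returns a dict with "image" (420x560x3 uint8, blue, green, red), "intrinsics" (3x3 intrinsics, pixels), "R" (3x3) and "t" (3): a world point X has camera coordinates R X + t. Camera axes: x right, y down, z forward; pixel columns grow to the right and rows downward; lengths in m; the calibration is good to about 2 mm. A picture is of the moment at which its call begins. There is no depth.
- manip.sign_off(): hands the job in, once; it reports no verdict.
The state is a dict: "t": time; "q": joint angles; "qd": joint speeds; "effort": joint torques, N m; "eef_pos": TCP position; "tcp_rot": TCP orientation; "wrist_force": force on the tool from outside, world axes, zero at the start; "wrist_torque": the same for the moment, N m; "width": finger opening in m.
Only numpy, scipy, OpenCV 4.12 (cv2) and the standard library are available. Lean on these libraries where they do the work, as an engineer would, in place of code of your own. Each camera call takes 0.05 s, during which the arm holds its last target.

TASK

Complete the fill-weight sample: put the filled bottle that stands on the mat gently into the empty cell of the rack on the beam scale, then slide the counterpoise along the beam until the beam, left to itself, comes to rest level with its red pointer inside the white band. Leave the two bottles already in the rack, the empty bottle, the loose cap and the marker where they are.

Things in the scene. Friction and masses are not known exactly. Their poses are not given: they have to be found in the camera images.
- balance: fixed bench beam scale, grey casting 22 mm high (76 mm wide under the beam, 190 x 110 mm under the rack). Origin on the mat below the beam's pivot, z up. The beam lies along its y: bottle rack at +y, 90 mm from the pivot; counterpoise and gauge at -y. Pivot 70 mm above the origin, between two cheeks 87 mm high, 47 mm wide over both
- beam (a joint): tilt of the beam, rad: 0 level, positive = rack up and counterpoise end down. Starts at its stop -0.07 (rack down on rest posts); other stop +0.07. Settles 2 s after it is let go. Near balance it tilts 0.006 rad per mm of counterpoise error (outward = positive), so it leaves the stops only within 12 mm of balance. Any touch on beam, counterpoise or rack falsifies it
- poise (a joint): place of the counterpoise on the beam, m: 0 innermost (85 mm from the pivot), growing outward, away from the rack, to 0.19. It slides at about 1.5 N and stays where it is left. With three bottles balance lies between 0.085 and 0.185, depending on their unknown masses
- poise_knob (a point): black grip knob on top of the counterpoise: cylinder 22 mm in diameter, axis along z, from 8 mm below to 12 mm above this point. Below it the steel weight, 40 mm in diameter, from 14 to 40 mm below; then the sleeve round the beam, 32 mm wide across and 40 mm long along it. The beam's centre line is 55 mm below this point. Counterpoise 0.63 kg
- pointer (a point): tip of the red pointer at the outer end of the beam, 322 mm from the pivot; moves about 22 mm up and down
- level_mark (a point): middle of the 9.6 mm high white band on the dark gauge plate behind the pointer, fixed to the scale 322 mm out from the pivot (-y) and 13 mm toward its +x; the beam is level when the pointer is at this height. The plate reaches 36 mm higher, and two rubber stops project beside the pointer, 30 mm above and below the band
- cell_0 (a point): middle of the floor of the first cell of the steel bottle rack: three cells in a row across the beam (along the scale's x), 68 mm apart, each 64 x 64 mm inside, walls 32 mm high above the floor, 4 mm thick. The rack stays upright as the beam tilts; its axes are the scale's. It starts down on rigid posts. Two cells hold a bottle, one is empty
- cell_1 (a point): the same, middle cell
- cell_2 (a point): the same, last cell (toward the scale's +x)
- bottle_a: filled sauce bottle with yellow cap in one cell of the rack; 54 mm diameter, 166 mm tall; origin at the middle of its underside, z up
- bottle_b: filled sauce bottle like the first, in another cell
- bottle_spare: filled sauce bottle with yellow cap and label, standing on the mat (the mat is 3 mm thick): 54 mm diameter, 166 mm tall, mass 0.21 to 0.43 kg; the cap is 29 mm in diameter, from 146 mm up to the top, below it the neck widens gradually to the shoulder. Origin at the middle of its underside, z up
- bottle_empty: empty clear bottle without cap on the mat, 54 mm diameter, 148 mm tall; origin at its underside; not to be moved
- cap_loose: loose yellow screw cap on the table behind the beam, 29 mm diameter, 17 mm high; not to be moved
- marker: marker pen lying on the table in front of the beam, 135 mm long, 17 mm thick; origin at its middle; not to be moved
Not all that is in view belongs to the job. Leave any blue look-alike of the bottle_a alone.

How it is judged (in metres and radians):
On the way, in this order (a step that is already met when the one before it is completed fails the run):
1. the filled bottle stands upright on the floor of the empty cell, let go, beside the two others ((horizontal distance between bottle_spare and cell_0 below 0.01 m or horizontal distance between bottle_spare and cell_1 below 0.01 m or horizontal distance between bottle_spare and cell_2 below 0.01 m) and z of bottle_spare in the frame of cell_1 between -0.004 and 0.004 m and angle between each of bottle_spare, bottle_a, bottle_b's own z axis and vertical below 0.1 rad and (horizontal distance between bottle_a and cell_0 below 0.01 m or horizontal distance between bottle_a and cell_1 below 0.01 m or horizontal distance between bottle_a and cell_2 below 0.01 m) and z of bottle_a in the frame of cell_1 between -0.004 and 0.004 m and (horizontal distance between bottle_b and cell_0 below 0.01 m or horizontal distance between bottle_b and cell_1 below 0.01 m or horizontal distance between bottle_b and cell_2 below 0.01 m) and z of bottle_b in the frame of cell_1 between -0.004 and 0.004 m and contact force between each of the arm, the fingers and bottle_spare below 0.05 N), for 0.2 s.
2. the untouched beam is level and still with the three bottles in the rack ((horizontal distance between bottle_spare and cell_0 below 0.01 m or horizontal distance between bottle_spare and cell_1 below 0.01 m or horizontal distance between bottle_spare and cell_2 below 0.01 m) and z of bottle_spare in the frame of cell_1 between -0.004 and 0.004 m and angle between bottle_spare's own z axis and vertical below 0.1 rad and value of joint beam between -0.015 and 0.015 rad and velocity of joint beam between -0.02 and 0.02 rad/s and contact force between each of the arm, the fingers and balance below 0.05 N), for 0.5 s.
At the end, for the whole second after the job is handed in: Three filled bottles upright on the rack floor, one per cell (within 10 mm of its middle, 4 mm in height, 0.1 rad); beam within 0.015 rad of level (pointer in the white band), still and untouched; empty bottle, loose cap and marker within 30 mm of where they stood (all of step 2 and (horizontal distance between bottle_a and cell_0 below 0.01 m or horizontal distance between bottle_a and cell_1 below 0.01 m or horizontal distance between bottle_a and cell_2 below 0.01 m) and z of bottle_a in the frame of cell_1 between -0.004 and 0.004 m and angle between each of bottle_a, bottle_b's own z axis and vertical below 0.1 rad and (horizontal distance between bottle_b and cell_0 below 0.01 m or horizontal distance between bottle_b and cell_1 below 0.01 m or horizontal distance between bottle_b and cell_2 below 0.01 m) and z of bottle_b in the frame of cell_1 between -0.004 and 0.004 m and contact force between each of the arm, the fingers and bottle_spare below 0.05 N and distance of each of bottle_empty, cap_loose, marker from where it was at the start of the episode below 0.03 m).
It fails at once if a bottle in the rack is knocked over or lifted out (angle between any of bottle_a, bottle_b's own z axis and vertical above 0.3 rad or z of any of bottle_a, bottle_b in the frame of cell_1 above 0.03 m).
It fails at once if the empty bottle, the loose cap or the marker is moved more than 30 mm or the bottle upset (distance of any of bottle_empty, cap_loose, marker from where it was at the start of the episode above 0.03 m or angle between bottle_empty's own z axis and vertical above 0.5 rad).
It fails at once if the filled bottle is let fall (more than about 1 cm) or slammed into the rack (more than 60 N) (contact force between bottle_spare and balance above 60 N or (linear speed of bottle_spare above 0.5 m/s and contact force between the fingers and bottle_spare below 0.05 N)).
It also fails if it takes over 72 s, if anything falls off the work surface, if the arm or the gripper's body presses on something with over 40 N, if the wrist force passes 120 N, or if a joint passes its speed limit or range.

## Working session

There is one attempt and no reset: what is moved stays moved. The work goes in short steps, Python scripts to look and compute and a tool call to move; the robot and the scene stay as the last step left them, time stands still between calls to the robot, and variables do not carry over. Pictures are saved under pics/ and viewed, and the job is handed in when it is done.

Besides the shell and the picture viewer there is one more tool, called as name([rows], argument=value, ...), one row to a line, values as JSON. play_rows: Moves the arm, as the interface text tells. Its arguments: {"type":"object","properties":{"rows":{"type":"array","items":{"type":"array"}}},"required":["rows"]}

```bash
ls; mkdir -p pics
cat > h.py <<'E'
import numpy as np, cv2
from cell import manip
def snap(cam,name,crop=None,scale=1):
    d=manip.read_camera(cam); im=np.array(d["image"])
    cv2.imwrite(f"pics/raw_{name}.png",im)
    if crop: 
        a,b,c,e=crop; im=im[b:e,a:c]
    if scale!=1: im=cv2.resize(im,None,fx=scale,fy=scale,interpolation=cv2.INTER_CUBIC)
    cv2.imwrite(f"pics/{name}.png",im); return d
def onz(d,uv,z):
    K,R,t=[np.array(d[k]) for k in("intrinsics","R","t")]
    r=R.T@np.linalg.inv(K)@np.array([uv[0],uv[1],1.]); c=-R.T@t
    return c+r*(z-c[2])/r[2]
def proj(d,X):
    K,R,t=[np.array(d[k]) for k in("intrinsics","R","t")]
    p=K@(R@np.array(X)+t); return p[:2]/p[2]
E
python3 - <<'E'
from h import *
import pickle
for c in("scene","top"):
    d=snap(c,c+"0"); pickle.dump({k:d[k] for k in("intrinsics","R","t")},open(c+".pkl","wb"))
    print(c,np.array(d["intrinsics"]).round(1).tolist(),(-np.array(d["R"]).T@np.array(d["t"])).round(3),np.array(d["R"]).round(2).tolist())
print(manip.get_obs(), manip.pinch_z)
E
```

```text
pics
scene [[393.8, 0.0, 278.2], [0.0, 393.8, 207.9], [0.0, 0.0, 1.0]] [ 0.853 -0.7    0.704] [[0.91, 0.41, -0.01], [0.24, -0.55, -0.8], [-0.33, 0.73, -0.6]]
top [[428.0, 0.0, 276.6], [0.0, 428.0, 213.1], [0.0, 0.0, 1.0]] [0.358 0.017 1.081] [[0.01, -1.0, -0.02], [-0.98, -0.01, -0.18], [0.18, 0.02, -0.98]]
{'t': 0.1, 'q': array([ 5.96954756e+01,  1.40808677e+01,  8.93200436e+01, -1.55738129e-03,
        7.67026734e+01, -9.97376362e+00]), 'qd': array([ 0.10556378,  0.02942026, -0.23048366,  0.02898547,  0.05683876,
       -0.03136466]), 'effort': array([-5.07677687e-04, -4.30667496e+01, -3.27129507e+01, -1.38614823e-04,
        2.81488887e-03,  1.90659200e-06]), 'eef_pos': array([0.2255537 , 0.60905451, 0.23026229]), 'tcp_rot': array([[-8.89416405e-04,  3.47432454e-01,  9.37704590e-01],
       [-1.57420140e-03,  9.37703313e-01, -3.47433474e-01],
       [-9.99998365e-01, -1.78514891e-03, -2.87080054e-04]]), 'wrist_force': array([-0.06777439,  0.4867937 ,  0.4214783 ]), 'wrist_torque': array([0.04413469, 0.01389715, 0.02450806]), 'width': 0.08551453774749196} 0.0187
```

View pics/scene0.png

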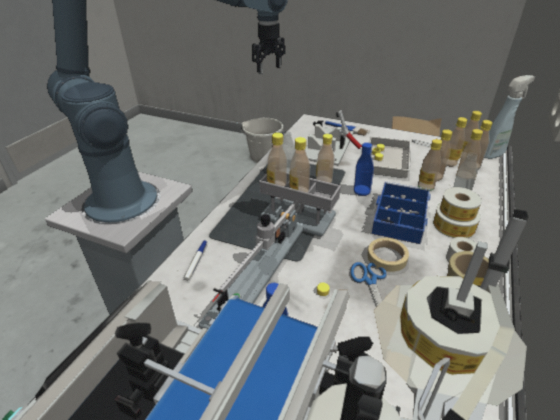

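View pics/top0.png

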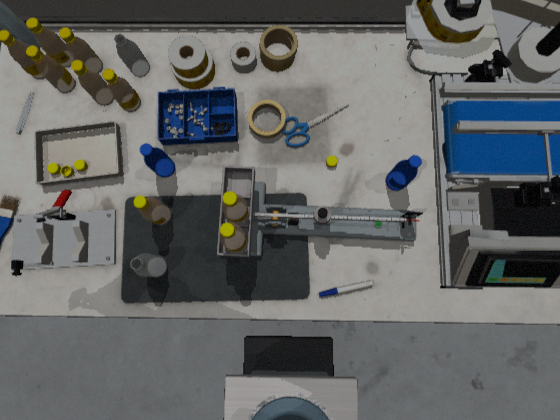

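Run:
```python
import cv2
a=cv2.imread("pics/raw_top0.png");b=cv2.imread("pics/raw_scene0.png")
cv2.imwrite("pics/t1.png",cv2.resize(a[140:310,110:310],None,fx=3.5,fy=3.5,interpolation=2))
cv2.imwrite("pics/t2.png",cv2.resize(a[170:260,240:440],None,fx=4,fy=4,interpolation=2))
cv2.imwrite("pics/s1.png",cv2.resize(b[110:320,190:390],None,fx=2.8,fy=2.8,interpolation=2))
```

```text
(no output)
```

View pics/t1.png

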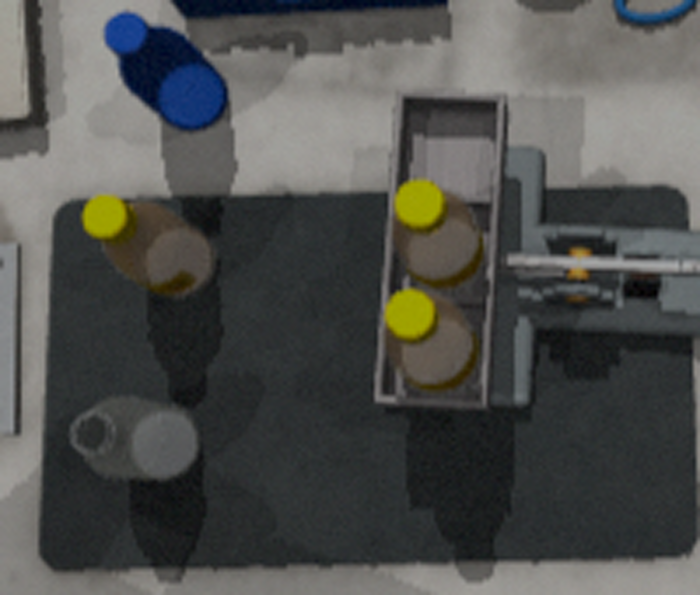

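View pics/t2.png

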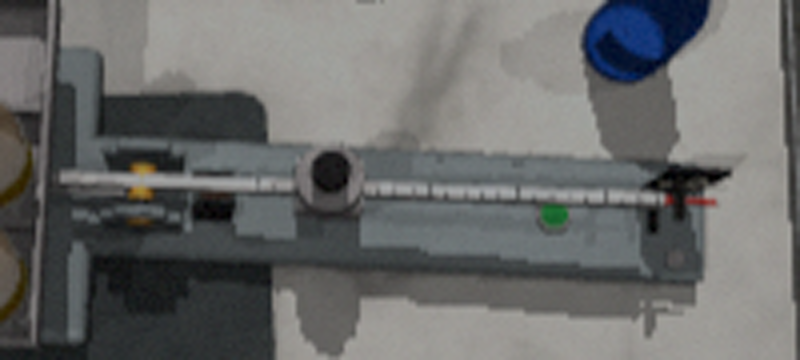

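View pics/s1.png

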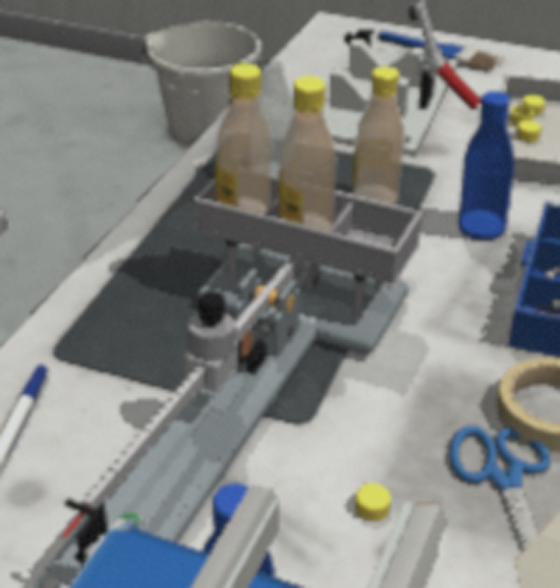

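Run:
```python
import pickle
from h import *
T=pickle.load(open("top.pkl","rb"));S=pickle.load(open("scene.pkl","rb"))
def tri(a,b):
    P=[np.array(d["intrinsics"])@np.c_[d["R"],d["t"]] for d in(T,S)]
    X=cv2.triangulatePoints(P[0],P[1],np.array(a,float).reshape(2,1),np.array(b,float).reshape(2,1)); return (X[:3]/X[3]).ravel()
t1=lambda x,y:(110+(x-.5)/3.5,140+(y-.5)/3.5)
t2=lambda x,y:(240+x/4-.1,170+y/4-.1)
s1=lambda x,y:(190+x/2.8-.2,110+y/2.8-.2)
print("cap spare",onz(T,t1(106,216),.169),tri(t1(106,216),s1(385,72)))
print("spare base",onz(T,t1(180,262),.003))
print("bA",tri(t1(420,204),s1(310,83)),"bB",tri(t1(411,315),s1(246,70)))
print("knob",tri(t2(331,171),s1(211,300)))
c=[(399,95),(506,96),(489,406),(376,402)]
for z in (.06,.08,.1,.12):
    p=[onz(T,t1(*q),z)[:2] for q in c]
    print(z,np.linalg.norm(p[0]-p[3]),np.linalg.norm(p[1]-p[2]),np.linalg.norm(p[0]-p[1]),np.linalg.norm(p[3]-p[2]),np.mean(p,0),(p[0]-p[3]))
print("corner",tri(t1(506,96),s1(421,212)), "corner",tri(t1(376,402),s1(196,200)),tri(t1(489,406),s1(393,280)))
print("pointer tip",tri(t2(716,202),s1(30,575)))
print("empty base",onz(T,t1(163,444),.003))
print("cap",onz(T,(332,161),.017),"bluebottle near pointer",onz(T,(397,181),.0),"marker",onz(T,(345,289),.01))
```

```text
cap spare [0.54321516 0.33519644 0.169     ] [0.54333025 0.33572126 0.16708144]
spare base [0.54301272 0.33601375 0.003     ]
bA [0.53601197 0.12802402 0.25050045] bB [0.47238323 0.13106507 0.24971295]
knob [ 0.52768719 -0.06564477  0.14309691]
0.06 0.21728280183273205 0.2189053362011057 0.07585787368824694 0.0773216200906143 [0.54580787 0.13637867] [ 0.21713543 -0.00800121]
0.08 0.21302776350667535 0.21461852386502822 0.07437235271210849 0.07580743464131387 [0.54212824 0.13403597] [ 0.21288328 -0.00784452]
0.1 0.20877272518061876 0.21033171152895083 0.07288683173597003 0.07429324919201344 [0.53844861 0.13169328] [ 0.20863113 -0.00768783]
0.12 0.204517686854562 0.20604489919287347 0.07140131075983162 0.07277906374271295 [0.53476899 0.12935058] [ 0.20437898 -0.00753115]
corner [0.64048358 0.09357502 0.15636099] corner [0.42112615 0.1650441  0.08139206] [0.5246534  0.13622371 0.01550123]
pointer tip [ 0.51502359 -0.30776821  0.06938486]
empty base [0.41010851 0.34012075 0.003     ]
cap [ 0.68570943 -0.10159129  0.017     ] bluebottle near pointer [ 0.63856746 -0.27081811  0.        ] marker [ 0.36141129 -0.13136131  0.01      ]
```

```bash
cat >> h.py <<'E'
from scipy.spatial.transform import Rotation as Ro
YA=np.array([0.037,0.9993,0])
def plan(p,yax=None):
    o=manip.get_obs(); R=np.array(o["tcp_rot"]); P=np.array(o["eef_pos"])
    print("t",round(o["t"],2),"pos",P.round(4),"w",round(o["width"],4),"F",np.round(o["wrist_force"],2),"q",np.round(o["q"],0))
    print("shift cm",(R.T@(np.array(p)-P)*100).round(2), "dist",np.linalg.norm(np.array(p)-P).round(3))
    if yax is not None:
        x=np.array([0,0,-1.]);y=np.array(yax)/np.linalg.norm(yax);z=np.cross(x,y)
        print("rot",Ro.from_matrix(R.T@np.c_[x,y,z]).as_rotvec(degrees=True).round(2))
E
python3 - <<'E'
from h import *
plan([.5433,.3354,.235],YA)
E
```

```text
t 0.1 pos [0.2256 0.6091 0.2303] w 0.0855 F [-0.07  0.49  0.42] q [ 60.  14.  89.  -0.  77. -10.]
shift cm [ -0.46 -14.62  39.3 ] dist 0.419
rot [-18.21  -0.03   0.1 ]
```

Candidates in the top picture:
- Yellow-capped bottle on the mat, cap (140,202). **Chosen:** yellow cap, brown fill, triangulated cap top at 0.167 m as expected.
- Two rack bottles, caps (230,198) and (227,230).
- Stock at the back left, (30–110, 20–80).
- Blue look-alikes, (148,150) and (413,161).
- Empty clear bottle, (137,263).

The close crop agrees, and it shows the empty cell at about (239,187), toward +x.

play_rows([
  [[-2, -2, 5.5], [-9, 0, 0], 1],
  [[-3, -4.2, 11.2], [-18.2, 0, 0], 1],
  [[-3, -6.3, 16.9], [-18.2, 0, 0], 1],
  [[-3, -8.4, 22.6], [-18.2, 0, 0], 1],
  [[-3, -10.5, 28.3], [-18.2, 0, 0], 1],
])

```text
t: 0.72
eef_pos: [0.4557, 0.4112, 0.2609]
tcp_rot: [[-0.001, 0.037, 0.999], [-0.0, 0.999, -0.037], [-1.0, -0.0, -0.001]]
wrist_force: [0.1, 1.1, 0.7]
width: 0.0856
```

Run:
```python
from h import *
plan([.5433,.3354,.20],YA)
```

```text
t 0.72 pos [0.4557 0.4112 0.2609] w 0.0856 F [0.1  1.09 0.65] q [ 31.   8.  93.   0.  79. -56.]
shift cm [ 6.09 -7.25  9.04] dist 0.131
rot [-0.   -0.03  0.02]
```

play_rows([
  [[1, -3, 4], [0, 0, 0], 0.4],
  [[3, -6, 8], [0, 0, 0], 0.4],
  [[6, -7.25, 9.0], [0, 0, 0], 0.4],
  [[6, -7.25, 9.0], [0, 0, 0], 0.4],
])

```text
t: 1.23
eef_pos: [0.5407, 0.3352, 0.1977]
tcp_rot: [[-0.007, 0.039, 0.999], [-0.002, 0.999, -0.039], [-1.0, -0.003, -0.006]]
wrist_force: [-0.2, 0.1, 0.3]
width: 0.0596
```

Run:
```python
from h import *
snap("top","t3",(100,150,260,270),5);snap("scene","s3",(250,60,390,220),4)
plan([.5433,.3354,.139],YA)
```

```text
t 1.32 pos [0.5416 0.3374 0.2016] w 0.0596 F [-0.15 -0.81 -0.08] q [ 22.  14.  92.   0.  74. -66.]
shift cm [ 6.26 -0.2   0.18] dist 0.063
rot [ 0.01 -0.02 -0.01]
```

View pics/t3.png

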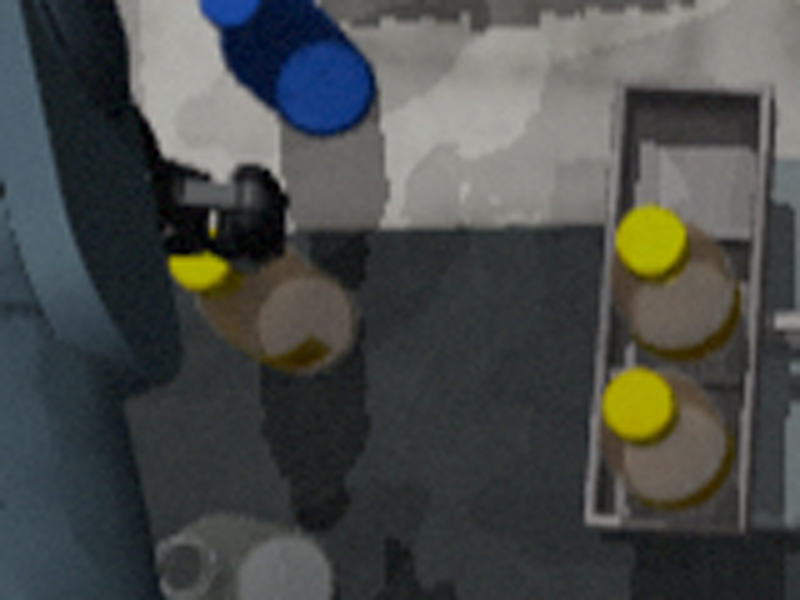

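View pics/s3.png

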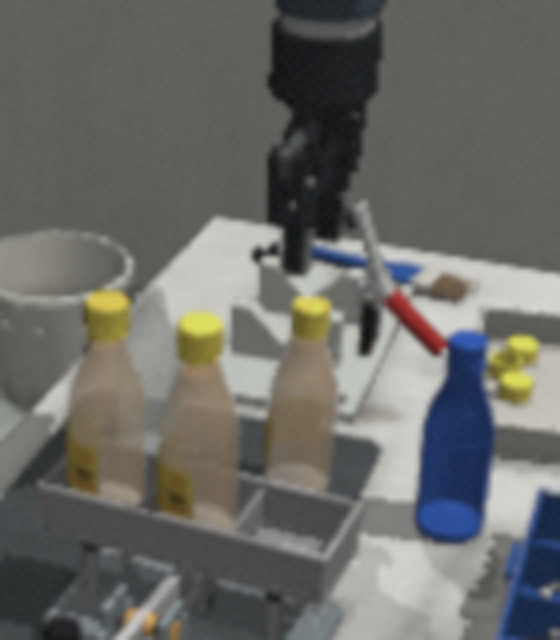

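The open fingers stand over the yellow cap, which in the top view is at (200,265) in the crop. Next I go down and grip.

play_rows([
  [[2, -0.2, 0.2], [0, 0, 0], 0.4],
  [[4.5, -0.2, 0.2], [0, 0, 0], 0.4],
  [[6.1, -0.2, 0.2], [0, 0, 0], 0.4],
  [[6.1, -0.2, 0.2], [0, 0, 0], -0.7],
  [[6.1, -0.2, 0.2], [0, 0, 0], -0.7],
])

```text
t: 1.95
eef_pos: [0.5444, 0.3353, 0.1413]
tcp_rot: [[0.002, 0.037, 0.999], [0.001, 0.999, -0.037], [-1.0, 0.001, 0.002]]
wrist_force: [0.6, -0.4, -1.2]
width: 0.0274
```

play_rows([
  [[0, 0, 0], [0, 0, 0], -0.9],
  [[0, 0, 0], [0, 0, 0], -0.9],
  [[0, 0, 0], [0, 0, 0], -0.9],
])

```text
t: 2.33
eef_pos: [0.5443, 0.3351, 0.141]
tcp_rot: [[0.001, 0.037, 0.999], [0.001, 0.999, -0.037], [-1.0, 0.001, 0.001]]
wrist_force: [-0.4, 0.5, 1.0]
width: 0.0275
```

play_rows([
  [[-2, 0, 0], [0, 0, 0], -0.9],
  [[-6, 0, 0], [0, 0, 0], -0.9],
  [[-10.5, 0, 0], [0, 0, 0], -0.9],
  [[-14.5, 0, 0], [0, 0, 0], -0.9],
  [[-14.5, 0, 0], [0, 0, 0], -0.9],
])

```text
t: 2.95
eef_pos: [0.5458, 0.3356, 0.2913]
tcp_rot: [[0.009, 0.037, 0.999], [0.003, 0.999, -0.037], [-1.0, 0.004, 0.009]]
wrist_force: [-0.3, -0.9, -1.6]
width: 0.0273
```

Run:
```python
from h import *
import pickle
T=pickle.load(open("top.pkl","rb"));S=pickle.load(open("scene.pkl","rb"))
t3=lambda x,y:(100+(x-2)/5,150+(y-2)/5)
p=[onz(T,t3(*q),.116)[:2] for q in [(615,88),(772,90),(745,528),(587,524)]]
print(np.mean(p,0),p)
a=cv2.resize(cv2.imread("pics/raw_t3.png")[150:270,200:260],None,fx=5,fy=5,interpolation=2)
b=cv2.resize(cv2.imread("pics/raw_s3.png")[150:240,250:370],None,fx=5,fy=5,interpolation=2)
xa=np.array([.9993,-.037,0]);ya=np.array([.037,.9993,0])
c1=np.array([.5355,.1298,.084])
for d,im,o in((T,a,(200,150)),(S,b,(250,150))):
    f=lambda X:tuple(int(v) for v in ((proj(d,X)-o)*5+2))
    for i in(-1,0,1):
        for z,col in((0,(0,255,0)),(.032,(0,0,255))):
            q=[f(c1+xa*(.068*i+sx*.032)+ya*sy*.032+[0,0,z]) for sx,sy in((1,1),(1,-1),(-1,-1),(-1,1))]
            cv2.polylines(im,[np.array(q)],True,col,1)
cv2.imwrite("pics/o_t.png",a);cv2.imwrite("pics/o_s.png",b)
plan([.6035,.1273,.286],YA)
```

```text
[0.5357229 0.1315252] [array([0.63804744, 0.16516258]), array([0.63770234, 0.09151557]), array([0.43311339, 0.09895776]), array([0.43402844, 0.17046488])]
t 2.95 pos [0.5458 0.3356 0.2913] w 0.0273 F [-0.33 -0.86 -1.59] q [ 21.  10.  88.  -0.  82. -66.]
shift cm [  0.51 -20.61   6.54] dist 0.216
rot [-0.    0.51 -0.22]
```

View pics/o_t.png

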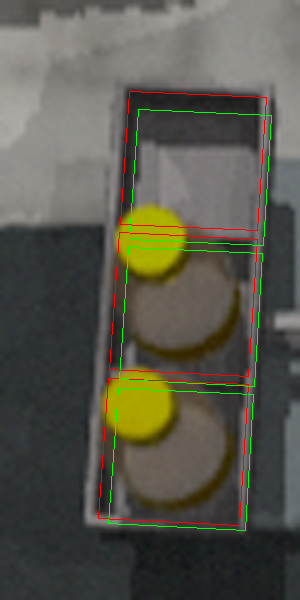

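View pics/o_s.png

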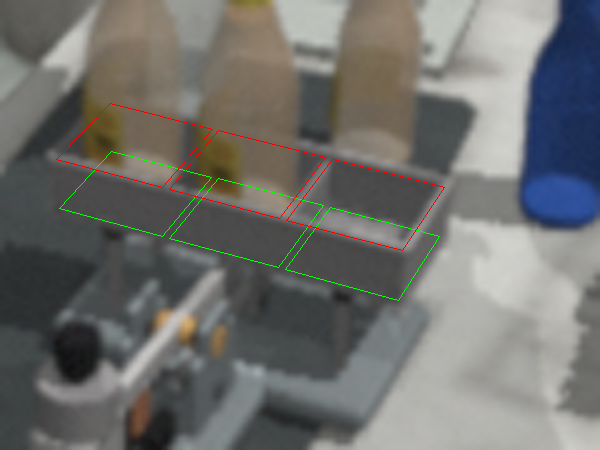

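play_rows([
  [[0, -4, 1], [0, 0, 0], -0.9],
  [[0, -9, 2.5], [0, 0, 0], -0.9],
  [[0, -14, 4], [0, 0, 0], -0.9],
  [[0, -18.5, 5.6], [0, 0, 0], -0.9],
  [[0, -20.5, 6.5], [0, 0, 0], -0.9],
])

```text
t: 3.58
eef_pos: [0.6009, 0.1254, 0.2837]
tcp_rot: [[-0.003, 0.04, 0.999], [-0.0, 0.999, -0.04], [-1.0, -0.0, -0.003]]
wrist_force: [0.7, 1.4, -2.1]
width: 0.0276
```

play_rows([
  [[0, 0, 0], [0, 0, 0], -0.9],
  [[0, 0, 0], [0, 0, 0], -0.9],
])

```text
t: 3.82
eef_pos: [0.6007, 0.1287, 0.2847]
tcp_rot: [[-0.001, 0.036, 0.999], [0.001, 0.999, -0.036], [-1.0, 0.001, -0.001]]
wrist_force: [-0.5, -0.0, -2.1]
width: 0.0275
```

Run:
```python
from h import *
plan([.6043,.128,.225],YA)
snap("top","t4",(180,140,300,260),5);snap("scene","s4",(230,60,390,220),4)
```

```text
t 3.83 pos [0.6007 0.1287 0.2847] w 0.0275 F [-0.5  -0.04 -2.05] q [  2.   7.  92.   0.  81. -86.]
shift cm [ 5.97 -0.06  0.37] dist 0.06
rot [ 0.06 -0.07 -0.03]
```

View pics/t4.png

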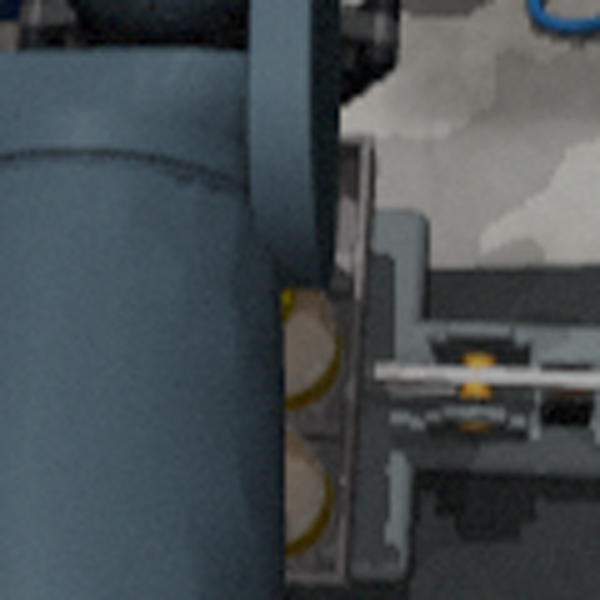

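View pics/s4.png

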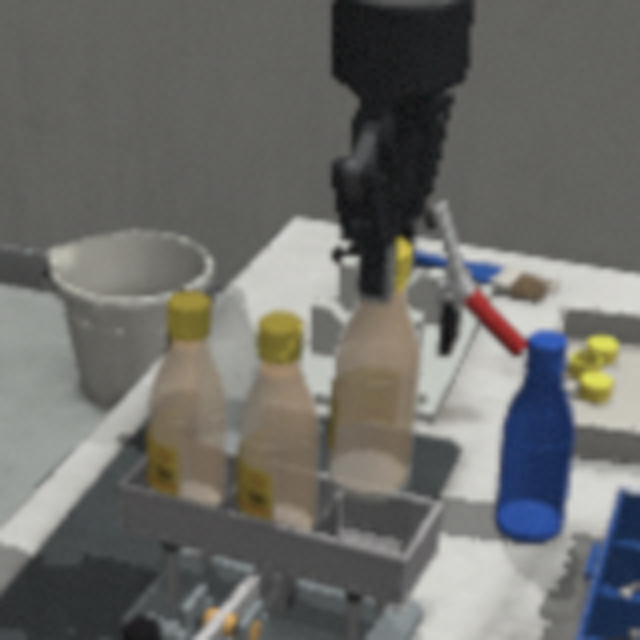

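Run:
```python
from h import *
import pickle
S=pickle.load(open("scene.pkl","rb"))
for X in((.5997,.129,.147),(.6036,.128,.116)): print((proj(S,X)-[230,60])*4+1.5)
```

```text
[371.18490212 480.52588881]
[373.77252794 522.13792779]
```

play_rows([
  [[0.3, -0.05, 0.4], [0, 0, 0], -0.9],
  [[1.3, -0.05, 0.4], [0, 0, 0], -0.9],
  [[2.3, -0.05, 0.4], [0, 0, 0], -0.9],
  [[2.5, -0.05, 0.4], [0, 0, 0], -0.9],
  [[2.5, -0.05, 0.4], [0, 0, 0], -0.9],
])

```text
t: 4.55
eef_pos: [0.6051, 0.1269, 0.2599]
tcp_rot: [[-0.001, 0.037, 0.999], [-0.0, 0.999, -0.037], [-1.0, -0.0, -0.001]]
wrist_force: [0.5, 0.4, -1.6]
width: 0.0278
```

Run:
```python
from h import *
plan([.6043,.128,.225],YA)
d=snap("scene","s5",(270,90,390,210),5)
```

```text
t 4.55 pos [0.6051 0.1269 0.2599] w 0.0278 F [ 0.49  0.4  -1.63] q [  1.   9.  93.  -0.  79. -87.]
shift cm [ 3.49  0.11 -0.08] dist 0.035
rot [-0.01 -0.03  0.  ]
```

View pics/s5.png

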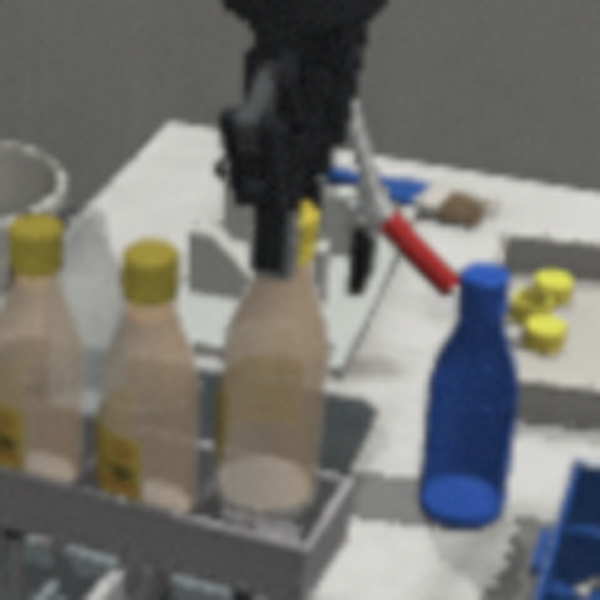

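play_rows([
  [[0.8, 0.1, -0.1], [0, 0, 0], -0.9],
  [[1.6, 0.1, -0.1], [0, 0, 0], -0.9],
  [[2.3, 0.1, -0.1], [0, 0, 0], -0.9],
  [[2.7, 0.1, -0.1], [0, 0, 0], -0.9],
  [[2.7, 0.1, -0.1], [0, 0, 0], -0.9],
])

```text
t: 5.22
eef_pos: [0.604, 0.128, 0.2328]
tcp_rot: [[-0.001, 0.037, 0.999], [-0.0, 0.999, -0.037], [-1.0, -0.0, -0.001]]
wrist_force: [-0.4, 0.5, -1.2]
width: 0.0272
```

play_rows([
  [[0.25, 0, 0], [0, 0, 0], -0.9],
  [[0.5, 0, 0], [0, 0, 0], -0.9],
  [[0.7, 0, 0], [0, 0, 0], -0.9],
  [[0.7, 0, 0], [0, 0, 0], -0.9],
])

```text
t: 5.72
eef_pos: [0.6041, 0.128, 0.2261]
tcp_rot: [[-0.0, 0.037, 0.999], [0.0, 0.999, -0.037], [-1.0, -0.0, -0.0]]
wrist_force: [0.4, 0.0, -2.7]
width: 0.027
```

play_rows([
  [[0.15, 0, 0], [0, 0, 0], -0.9],
  [[0.3, 0, 0], [0, 0, 0], -0.9],
  [[0.3, 0, 0], [0, 0, 0], -0.9],
])

```text
t: 6.1
eef_pos: [0.6048, 0.128, 0.2245]
tcp_rot: [[0.002, 0.037, 0.999], [-0.0, 0.999, -0.037], [-1.0, 0.0, 0.002]]
wrist_force: [-0.7, 0.4, 4.0]
width: 0.0278
```

Contact is felt, with wrist force rising from -2 N to +4 N at the expected floor height. Releasing.

play_rows([
  [[0, 0, 0], [0, 0, 0], -0.1],
  [[0, 0, 0], [0, 0, 0], 0.3],
  [[0, 0, 0], [0, 0, 0], 0.3],
  [[-1, 0, 0], [0, 0, 0], 0.3],
  [[-3, 0, 0], [0, 0, 0], 0.3],
])

```text
t: 6.72
eef_pos: [0.6038, 0.128, 0.2536]
tcp_rot: [[-0.002, 0.037, 0.999], [-0.0, 0.999, -0.037], [-1.0, -0.0, -0.002]]
wrist_force: [0.8, -0.1, -0.1]
width: 0.0555
```

play_rows([
  [[-4, 0, 0], [0, 0, 0], 0.3],
  [[-7, 0, 0], [0, 0, 0], 0.3],
  [[-7, 0, 0], [0, 0, 0], 0.3],
])

```text
t: 7.1
eef_pos: [0.6059, 0.1281, 0.3286]
tcp_rot: [[0.009, 0.037, 0.999], [0.0, 0.999, -0.037], [-1.0, 0.001, 0.009]]
wrist_force: [-0.1, -0.6, 0.1]
width: 0.0559
```

Run:
```python
from h import *
xa=np.array([.9993,-.037,0]);ya=np.array([.037,.9993,0]); c1=np.array([.5356,.1305,0])
k=c1-ya*(.09+.085+.135); print("knob@.135",k)
d=snap("scene","s6",(180,90,380,310),2.7);
k0=c1-ya*(.195);print(k0)
plan(k0+[0,0,.25],-xa)
plan(k0+[0,0,.25],xa)
```

```text
knob@.135 [ 0.52413  -0.179283  0.      ]
[ 0.528385  -0.0643635  0.       ]
t 7.15 pos [0.605  0.128  0.3259] w 0.0558 F [ 0.13  0.39 -0.83] q [  1.   6.  88.   0.  85. -86.]
shift cm [  7.55 -19.51  -6.97] dist 0.221
rot [-90.01   0.2    0.18]
t 7.15 pos [0.605  0.128  0.3259] w 0.0558 F [ 0.13  0.39 -0.83] q [  1.   6.  88.   0.  85. -86.]
shift cm [  7.55 -19.51  -6.97] dist 0.221
rot [89.99  0.18 -0.2 ]
```

View pics/s6.png

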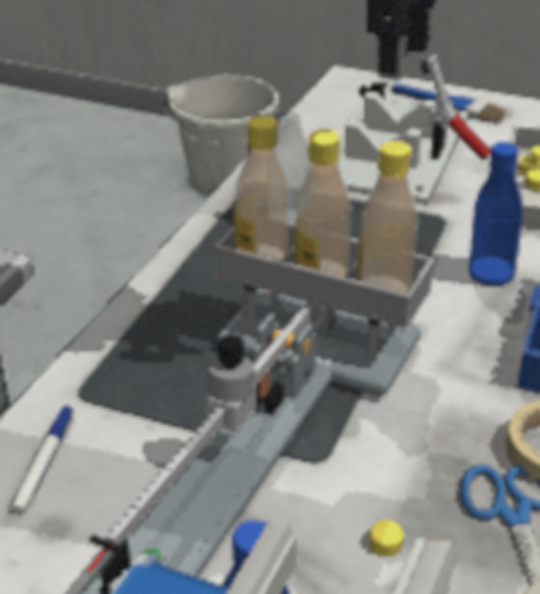

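play_rows([
  [[0, -3, -1], [10, 0, 0], 0.3],
  [[0, -6, -2], [20, 0, 0], 0.3],
  [[0, -9, -3], [30, 0, 0], 0.3],
  [[0, -12, -4.2], [40, 0, 0], 0.3],
  [[0, -15, -5.4], [50, 0, 0], 0.3],
])

```text
t: 7.78
eef_pos: [0.5436, -0.0206, 0.3218]
tcp_rot: [[-0.002, 0.793, 0.609], [0.001, 0.609, -0.793], [-1.0, -0.002, -0.002]]
wrist_force: [0.1, 0.0, -0.1]
width: 0.0559
```

Run:
```python
from h import *
import pickle
T=pickle.load(open("top.pkl","rb"))
k=onz(T,(240+331/4-.1,170+171/4-.1),.147);print(k)
xa=np.array([.9993,-.037,0])
k[2]=.2; plan(k,xa)
```

```text
[ 0.52675128 -0.06543769  0.147     ]
t 7.78 pos [ 0.5436 -0.0206  0.3218] w 0.0559 F [ 0.09  0.01 -0.09] q [-14.  -4.  99.  -0.  85. -52.]
shift cm [12.19 -4.05  2.55] dist 0.131
rot [39.67 -0.07  0.13]
```

play_rows([
  [[2, -2, 1.2], [10, 0, 0], 0.3],
  [[5, -4, 2.5], [20, 0, 0], 0.3],
  [[8, -4, 2.5], [30, 0, 0], 0.3],
  [[12, -4, 2.5], [39.7, 0, 0], 0.3],
  [[12, -4, 2.5], [39.7, 0, 0], 0.3],
])

```text
t: 8.4
eef_pos: [0.5255, -0.0633, 0.1989]
tcp_rot: [[-0.009, 1.0, -0.03], [0.003, -0.03, -1.0], [-1.0, -0.009, -0.003]]
wrist_force: [-0.8, 0.5, 0.3]
width: 0.0554
```

Run:
```python
from h import *
xa=np.array([.9993,-.037,0])
plan([.527,-.0652,.126],xa)
snap("top","t7",(250,150,450,270),4);snap("scene","s7",(180,140,340,300),4)
```

```text
t 8.4 pos [ 0.5255 -0.0633  0.1989] w 0.0554 F [-0.8   0.54  0.26] q [-19.  -0. 108.  -0.  72. -17.]
shift cm [7.29 0.22 0.21] dist 0.073
rot [ 0.39 -0.16  0.51]
```

View pics/t7.png

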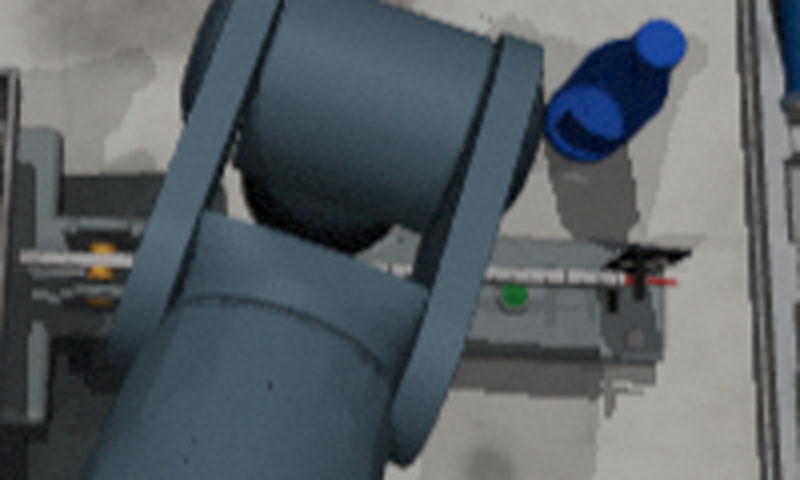

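View pics/s7.png

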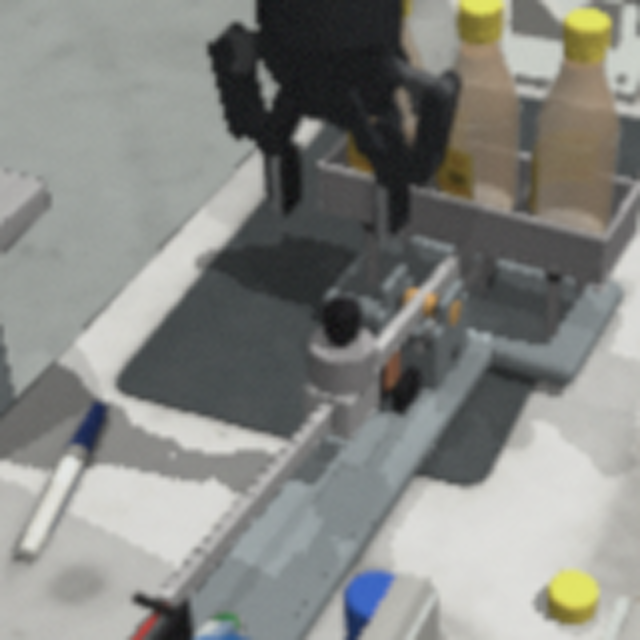

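play_rows([
  [[2, 0.2, 0.2], [0, 0, 0], 0.3],
  [[5, 0.2, 0.2], [0, 0, 0], 0.3],
  [[7, 0.2, 0.2], [0, 0, 0], 0.3],
  [[7.2, 0.2, 0.2], [0, 0, 0], 0.3],
  [[7.2, 0.2, 0.2], [0, 0, 0], 0.3],
])

```text
t: 9.12
eef_pos: [0.5316, -0.0666, 0.1332]
tcp_rot: [[0.003, 1.0, -0.031], [-0.001, -0.031, -1.0], [-1.0, 0.003, 0.001]]
wrist_force: [-0.1, -0.5, 0.2]
width: 0.0554
```

Run:
```python
from h import *
xa=np.array([.9993,-.037,0])
plan([.527,-.0652,.126],xa)
snap("scene","s8",(180,140,340,300),4)
```

```text
t 9.12 pos [ 0.5316 -0.0666  0.1332] w 0.0554 F [-0.06 -0.55  0.25] q [-19.   5. 110.  -0.  64. -17.]
shift cm [ 0.72 -0.47 -0.12] dist 0.009
rot [ 0.35  0.05 -0.16]
```

View pics/s8.png

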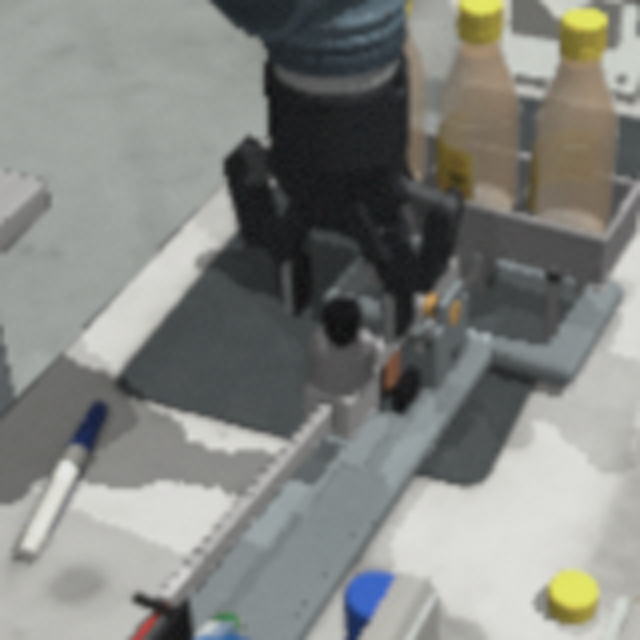

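play_rows([
  [[0.4, -0.4, -0.1], [0.35, 0, 0], 0.3],
  [[0.7, -0.45, -0.1], [0.35, 0, 0], 0.3],
  [[0.7, -0.45, -0.1], [0.35, 0, 0], -0.3],
  [[0.7, -0.45, -0.1], [0.35, 0, 0], -0.8],
  [[0.7, -0.45, -0.1], [0.35, 0, 0], -1],
])

```text
t: 9.8
eef_pos: [0.5278, -0.0653, 0.1249]
tcp_rot: [[0.005, 0.999, -0.038], [-0.001, -0.038, -0.999], [-1.0, 0.005, 0.0]]
wrist_force: [6.9, 0.5, -3.9]
width: 0.0196
```

play_rows([
  [[0, 0, 0], [0, 0, 0], -1],
  [[0, 0, 0], [0, 0, 0], -1],
  [[0, 0, 0], [0, 0, 0], -1],
])

```text
t: 10.18
eef_pos: [0.5278, -0.0653, 0.1249]
tcp_rot: [[0.005, 0.999, -0.038], [-0.001, -0.038, -0.999], [-1.0, 0.005, 0.0]]
wrist_force: [7.1, 0.9, -3.6]
width: 0.0197
```

play_rows([
  [[-0.1, 0, 1.5], [0, 0, 0], -1],
  [[-0.24, 0, 3.5], [0, 0, 0], -1],
  [[-0.38, 0, 5.5], [0, 0, 0], -1],
  [[-0.52, 0, 7.5], [0, 0, 0], -1],
  [[-0.66, 0, 9.5], [0, 0, 0], -1],
])

```text
t: 10.8
eef_pos: [0.5243, -0.1604, 0.1315]
tcp_rot: [[0.005, 0.999, -0.038], [0.0, -0.038, -0.999], [-1.0, 0.005, -0.001]]
wrist_force: [8.4, 2.8, -3.1]
width: 0.0198
```

play_rows([
  [[0, 0, 0], [0, 0, 0], -1],
  [[0, 0, 0], [0, 0, 0], -0.3],
  [[0, 0, 0], [0, 0, 0], 0.1],
  [[0, 0, 0], [0, 0, 0], 0.1],
  [[-1.5, 0, 0], [0, 0, 0], 0.1],
])

```text
t: 11.42
eef_pos: [0.5214, -0.1594, 0.1452]
tcp_rot: [[-0.003, 0.999, -0.038], [0.002, -0.038, -0.999], [-1.0, -0.003, -0.001]]
wrist_force: [-0.1, 0.4, 1.1]
width: 0.0468
```

play_rows([
  [[-3, 0, 0], [0, 0, 0], 0.1],
  [[-5, 0, 0], [0, 0, 0], 0.1],
  [[-5, 0, 0], [0, 0, 0], 0.1],
  [[-5, 0, 0], [0, 0, 0], 0.1],
  [[-5, 0, 0], [0, 0, 0], 0.1],
])

```text
t: 12.05
eef_pos: [0.5217, -0.1597, 0.1947]
tcp_rot: [[-0.002, 0.999, -0.038], [0.001, -0.038, -0.999], [-1.0, -0.002, -0.001]]
wrist_force: [0.5, 0.1, 0.2]
width: 0.0471
```

play_rows([
  [[0, 0, 0], [0, 0, 0], 0.1],
  [[0, 0, 0], [0, 0, 0], 0.1],
  [[0, 0, 0], [0, 0, 0], 0.1],
  [[0, 0, 0], [0, 0, 0], 0.1],
  [[0, 0, 0], [0, 0, 0], 0.1],
])

```text
t: 12.68
eef_pos: [0.5224, -0.16, 0.1959]
tcp_rot: [[0.0, 0.999, -0.038], [-0.0, -0.038, -0.999], [-1.0, 0.0, 0.0]]
wrist_force: [-0.2, -0.1, 0.4]
width: 0.047
```

play_rows([
  [[0, 0, 0], [0, 0, 0], 0.1],
  [[0, 0, 0], [0, 0, 0], 0.1],
  [[0, 0, 0], [0, 0, 0], 0.1],
  [[0, 0, 0], [0, 0, 0], 0.1],
  [[0, 0, 0], [0, 0, 0], 0.1],
])

```text
t: 13.3
eef_pos: [0.5223, -0.16, 0.1959]
tcp_rot: [[-0.0, 0.999, -0.038], [-0.0, -0.038, -0.999], [-1.0, -0.0, 0.0]]
wrist_force: [-0.2, -0.2, -0.3]
width: 0.0471
```

Run:
```python
from h import *
snap("scene","s9",(180,200,340,320),5);
a=cv2.imread("pics/raw_s9.png");b=cv2.imread("pics/raw_scene0.png")
f=lambda i:cv2.resize(i[275:325,180:260],None,fx=8,fy=8,interpolation=cv2.INTER_CUBIC)[:, :]
cv2.imwrite("pics/cmp9.png",cv2.resize(np.hstack([f(b),f(a)]),(800,250)))
cv2.imwrite("pics/cmp9.png",np.vstack([f(b)[:300],f(a)[:300]]))
plan([.527,-.0652,.126])
```

```text
t 13.35 pos [ 0.5223 -0.16    0.1959] w 0.0468 F [ 0.13 -0.06 -0.64] q [-29.   2. 106.   0.  72. -27.]
shift cm [ 6.99  0.11 -9.49] dist 0.118
```

View pics/s9.png

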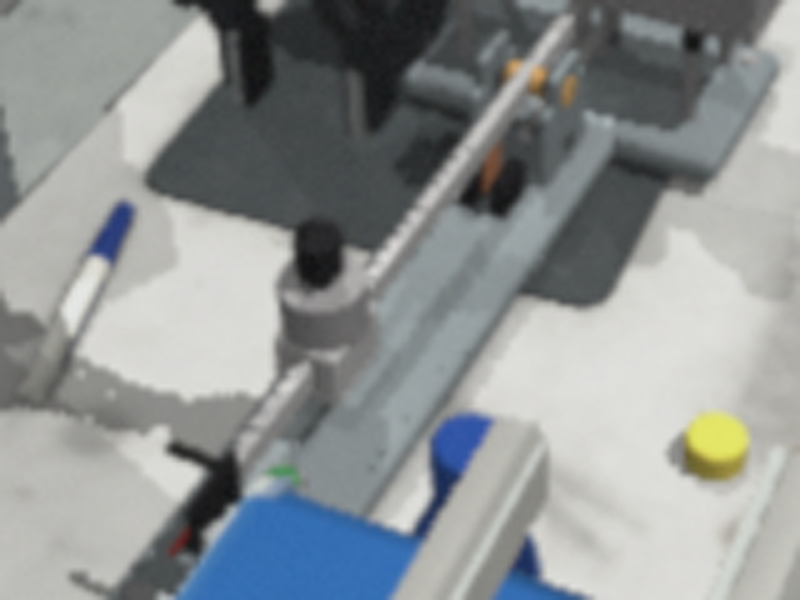

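View pics/cmp9.png

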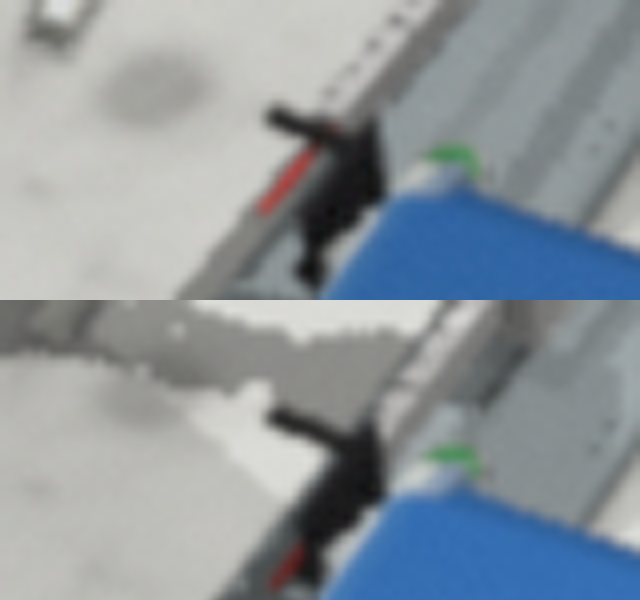

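Run:
```python
from h import *
import pickle
T=pickle.load(open("top.pkl","rb"));S=pickle.load(open("scene.pkl","rb"))
ya=np.array([.037,.9993,0]);c1=np.array([.5356,.1305,0])
pv=c1-ya*.09
for th in(-.07,-.035,0,.035,.07):
    X=pv-ya*.322*np.cos(th)+[0,0,.073-.322*np.sin(th)]
    print(th,X.round(3),"S crop8",((proj(S,X)-[180,275])*8+3.5).round(0),"T",proj(T,X).round(1))
b=cv2.imread("pics/raw_t7.png");a=snap("top","t9",(330,170,450,260),6)
```

```text
-0.07 [ 0.52  -0.28   0.096] S crop8 [290. 176.] T [413.6 220.2]
-0.035 [ 0.52  -0.281  0.084] S crop8 [293. 208.] T [412.4 221. ]
0 [ 0.52  -0.281  0.073] S crop8 [298. 238.] T [411.1 221.8]
0.035 [ 0.52  -0.281  0.062] S crop8 [303. 266.] T [409.7 222.5]
0.07 [ 0.52 -0.28  0.05] S crop8 [309. 293.] T [408.1 223.2]
```

View pics/t9.png

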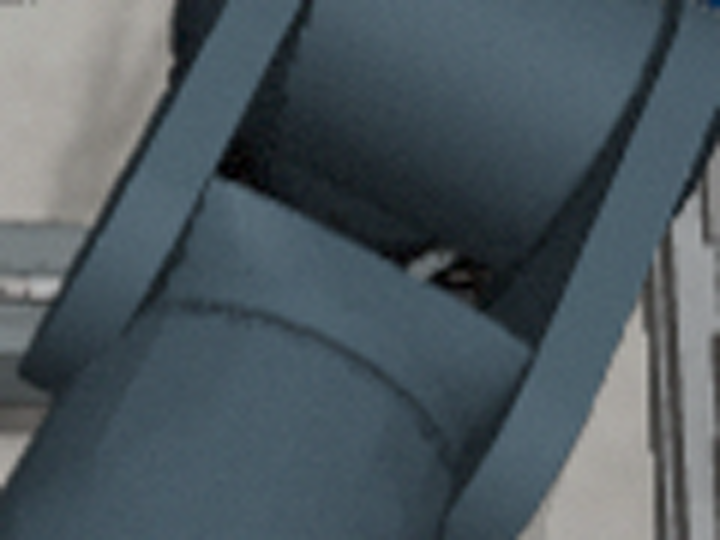

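Run:
```python
from h import *
import pickle
T=pickle.load(open("top.pkl","rb"))
print("pivot px",proj(T,[.532,.0406,.073]),proj(T,[.532,.0406,.09]))
snap("scene","s10",(195,270,265,330),10)
b=cv2.imread("pics/raw_scene0.png")
cv2.imwrite("pics/s10b.png",cv2.resize(b[270:330,195:265],None,fx=10,fy=10,interpolation=2))
a=cv2.imread("pics/raw_s10.png")
for im in(b,a):
    i=im.astype(int); m=(i[...,2]-np.maximum(i[...,1],i[...,0])>25); m[:, :200]=0; m[:,235:]=0; m[:280]=0; m[325:]=0
    ys,xs=np.nonzero(m); print(len(ys),sorted(zip(ys,xs)))
```

```text
pivot px [275.50849938 215.50502958] [275.3555024  214.27365402]
23 [(np.int64(294), np.int64(217)), (np.int64(294), np.int64(218)), (np.int64(295), np.int64(216)), (np.int64(295), np.int64(217)), (np.int64(295), np.int64(218)), (np.int64(296), np.int64(215)), (np.int64(296), np.int64(216)), (np.int64(296), np.int64(217)), (np.int64(297), np.int64(214)), (np.int64(297), np.int64(215)), (np.int64(297), np.int64(216)), (np.int64(297), np.int64(217)), (np.int64(298), np.int64(214)), (np.int64(298), np.int64(215)), (np.int64(298), np.int64(216)), (np.int64(299), np.int64(213)), (np.int64(299), np.int64(214)), (np.int64(299), np.int64(215)), (np.int64(300), np.int64(212)), (np.int64(300), np.int64(213)), (np.int64(300), np.int64(214)), (np.int64(301), np.int64(212)), (np.int64(301), np.int64(213))]
9 [(np.int64(306), np.int64(216)), (np.int64(306), np.int64(217)), (np.int64(307), np.int64(216)), (np.int64(307), np.int64(217)), (np.int64(308), np.int64(215)), (np.int64(308), np.int64(216)), (np.int64(309), np.int64(214)), (np.int64(309), np.int64(215)), (np.int64(310), np.int64(214))]
```

View pics/s10.png

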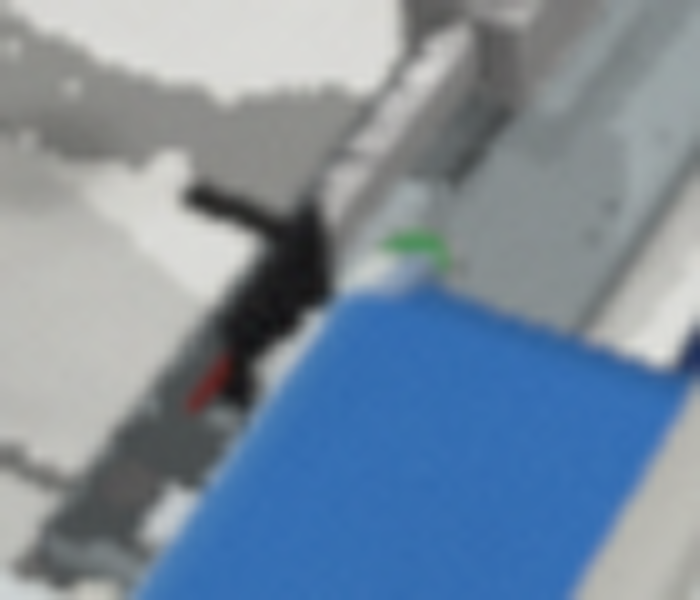

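View pics/s10b.png

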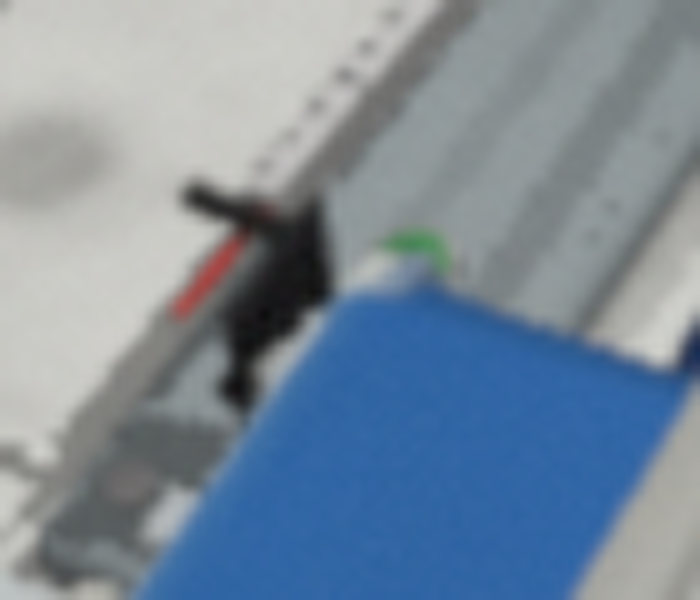

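Run:
```python
from h import *
import pickle
from scipy.optimize import least_squares
S=pickle.load(open("scene.pkl","rb"))
ya=np.array([.037,.9993,0]);xa=np.array([.9993,-.037,0]);pv=np.array([.5356,.1305,.073])-ya*.09
X=lambda L,dx,th:pv-ya*L*np.cos(th)+xa*dx-[0,0,L*np.sin(th)]
a=np.array([212.4,300.8]);b=np.array([214.4,310.4])
r=least_squares(lambda p:proj(S,X(p[0],p[1],-.07))-a,[.335,0]);L,dx=r.x;print(r.x,r.cost)
for th in(0,.01,.015,.02,.03,.07):print(th,proj(S,X(L,dx,th)))
```

```text
[0.33437615 0.00041513] 0.0
0 [213.50521109 308.79653331]
0.01 [213.69747109 309.86868133]
0.015 [213.79671849 310.39809015]
0.02 [213.89802721 310.92304489]
0.03 [214.10677731 311.95956271]
0.07 [215.02163689 315.9261632 ]
```

Model fit: the pointer tip moved from (212.4,300.8) to (214.4,310.4), which gives a tilt of about +0.015. The poise is therefore about 2.5 mm too far out, so I regrip and slide it 2.5 mm inward.

play_rows([
  [[2, 0.25, 0], [0, 0, 0], 0.1],
  [[5, 0.25, 0], [0, 0, 0], 0.1],
  [[7.5, 0.25, 0], [0, 0, 0], 0.1],
  [[8.0, 0.25, 0], [0, 0, 0], 0.1],
  [[8.0, 0.25, 0], [0, 0, 0], 0.1],
])

```text
t: 14.08
eef_pos: [0.5251, -0.1603, 0.1163]
tcp_rot: [[0.0, 0.999, -0.038], [-0.0, -0.038, -0.999], [-1.0, 0.0, 0.0]]
wrist_force: [-0.2, 0.2, 0.4]
width: 0.047
```

play_rows([
  [[0, 0, 0], [0, 0, 0], 0.1],
  [[0, 0, 0], [0, 0, 0], -0.4],
  [[0, 0, 0], [0, 0, 0], -0.8],
  [[0, 0, 0], [0, 0, 0], -1],
  [[0, 0, 0], [0, 0, 0], -1],
])

```text
t: 14.7
eef_pos: [0.5246, -0.1603, 0.1159]
tcp_rot: [[-0.001, 0.999, -0.038], [-0.0, -0.038, -0.999], [-1.0, -0.001, 0.0]]
wrist_force: [-2.7, -2.0, 0.4]
width: 0.0198
```

play_rows([
  [[0, 0, -0.15], [0, 0, 0], -1],
  [[0, 0, -0.25], [0, 0, 0], -1],
  [[0, 0, -0.25], [0, 0, 0], -1],
  [[0, 0, -0.25], [0, 0, 0], -1],
])

```text
t: 15.2
eef_pos: [0.5247, -0.1574, 0.1157]
tcp_rot: [[-0.001, 0.999, -0.038], [0.0, -0.038, -0.999], [-1.0, -0.001, -0.0]]
wrist_force: [-4.2, -0.4, 0.2]
width: 0.0198
```

play_rows([
  [[0, 0, 0], [0, 0, 0], -0.6],
  [[0, 0, 0], [0, 0, 0], -0.3],
  [[0, 0, 0], [0, 0, 0], 0.1],
  [[0, 0, 0], [0, 0, 0], 0.1],
  [[-1.5, 0, 0], [0, 0, 0], 0.1],
])

```text
t: 15.82
eef_pos: [0.5242, -0.1572, 0.1304]
tcp_rot: [[-0.002, 0.999, -0.038], [0.001, -0.038, -0.999], [-1.0, -0.002, -0.001]]
wrist_force: [-0.1, -0.2, 0.1]
width: 0.047
```

play_rows([
  [[-2, 0, 0], [0, 0, 0], 0.1],
  [[-6, 0, 0], [0, 0, 0], 0.1],
  [[-10, 0, 0], [0, 0, 0], 0.1],
  [[-10, 0, 0], [0, 0, 0], 0.1],
  [[-10, 0, 0], [0, 0, 0], 0.1],
])

```text
t: 16.45
eef_pos: [0.5248, -0.1575, 0.2312]
tcp_rot: [[0.0, 0.999, -0.038], [-0.0, -0.038, -0.999], [-1.0, 0.0, 0.0]]
wrist_force: [-0.2, -0.3, -0.4]
width: 0.047
```

play_rows([
  [[0, 0, 0], [0, 0, 0], 0.1],
  [[0, 0, 0], [0, 0, 0], 0.1],
  [[0, 0, 0], [0, 0, 0], 0.1],
  [[0, 0, 0], [0, 0, 0], 0.1],
  [[0, 0, 0], [0, 0, 0], 0.1],
])

```text
t: 17.08
eef_pos: [0.5249, -0.1576, 0.2308]
tcp_rot: [[-0.0, 0.999, -0.038], [0.0, -0.038, -0.999], [-1.0, -0.0, -0.0]]
wrist_force: [1.2, -0.0, -0.3]
width: 0.0467
```

play_rows([
  [[0, 0, 0], [0, 0, 0], 0.1],
  [[0, 0, 0], [0, 0, 0], 0.1],
  [[0, 0, 0], [0, 0, 0], 0.1],
  [[0, 0, 0], [0, 0, 0], 0.1],
  [[0, 0, 0], [0, 0, 0], 0.1],
])

```text
t: 17.7
eef_pos: [0.5249, -0.1576, 0.2309]
tcp_rot: [[0.0, 0.999, -0.038], [-0.0, -0.038, -0.999], [-1.0, 0.0, 0.0]]
wrist_force: [-0.1, -0.6, 0.0]
width: 0.047
```

Run:
```python
from h import *
snap("scene","s11",(195,270,265,330),10)
plan([0.5,0,.2])
```

```text
t 17.75 pos [ 0.5249 -0.1576  0.2309] w 0.0469 F [ 0.05  0.02 -0.17] q [-29.   0. 104.  -0.  75. -26.]
shift cm [  3.09  -3.09 -15.66] dist 0.163
```

View pics/s11.png

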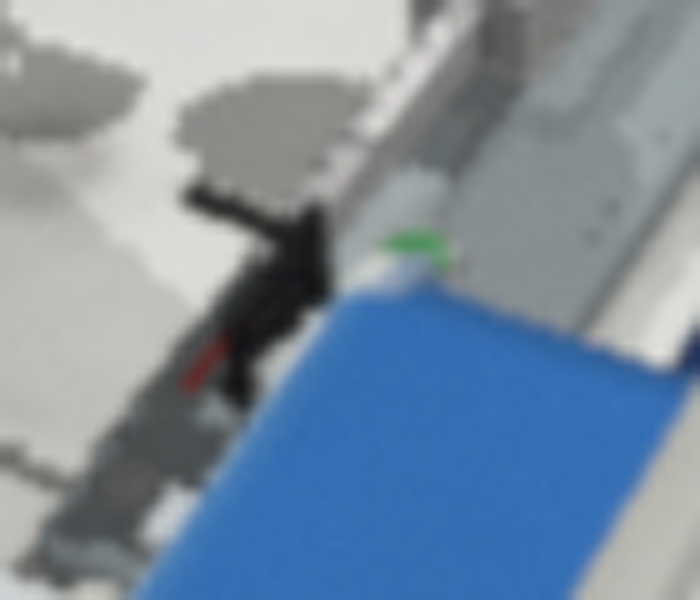

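play_rows([
  [[-5, -1, 0], [0, 0, 0], 0.1],
  [[-10, -3, -1], [0, 0, 0], 0.1],
  [[-13, -6, -5], [0, 0, 0], 0.1],
  [[-13, -8, -10], [0, 0, 0], 0.1],
  [[-13, -10, -15], [0, 0, 0], 0.1],
])

```text
t: 18.38
eef_pos: [0.43, -0.0028, 0.3616]
tcp_rot: [[0.002, 0.999, -0.039], [-0.0, -0.039, -0.999], [-1.0, 0.002, 0.0]]
wrist_force: [0.2, -0.1, -0.6]
width: 0.0472
```

play_rows([
  [[0, 0, -5], [0, 0, 0], 0.1],
  [[0, 0, -10], [0, 0, 0], 0.1],
  [[0, 0, -15], [0, 0, 0], 0.1],
  [[0, 0, -20], [0, 0, 0], 0.1],
  [[0, 0, -20], [0, 0, 0], 0.1],
])

```text
t: 19.0
eef_pos: [0.4377, 0.1984, 0.3607]
tcp_rot: [[-0.001, 0.999, -0.033], [0.0, -0.033, -0.999], [-1.0, -0.001, -0.0]]
wrist_force: [-0.2, -0.9, -0.1]
width: 0.0468
```

play_rows([
  [[0, 0, 0], [0, 0, 0], 0.1],
  [[0, 0, 0], [0, 0, 0], 0.1],
  [[0, 0, 0], [0, 0, 0], 0.1],
  [[0, 0, 0], [0, 0, 0], 0.1],
  [[0, 0, 0], [0, 0, 0], 0.1],
])

```text
t: 19.62
eef_pos: [0.4384, 0.1956, 0.3609]
tcp_rot: [[0.0, 0.999, -0.039], [-0.0, -0.039, -0.999], [-1.0, 0.0, 0.0]]
wrist_force: [0.4, -0.6, -0.1]
width: 0.0469
```

Run:
```python
from h import *
snap("scene","s12",(190,90,390,330),2.5)
snap("top","t12",(200,140,440,310),3.3)
a=cv2.imread("pics/raw_top0.png")[200:240,380:440];b=cv2.imread("pics/raw_t12.png")[200:240,380:440]
s=cv2.imread("pics/raw_s12.png")[270:330,195:265]
cv2.imwrite("pics/tc.png",cv2.resize(np.vstack([a,b]),None,fx=7,fy=7,interpolation=2))
cv2.imwrite("pics/s12b.png",cv2.resize(s,None,fx=10,fy=10,interpolation=2))
plan([0.5,0,.2])
```

```text
t 19.73 pos [0.4383 0.1958 0.3609] w 0.0469 F [ 0.79 -0.31  0.17] q [ 11. -14. 104.   0.  90.  13.]
shift cm [16.09  6.91 19.33] dist 0.261
```

View pics/s12.png

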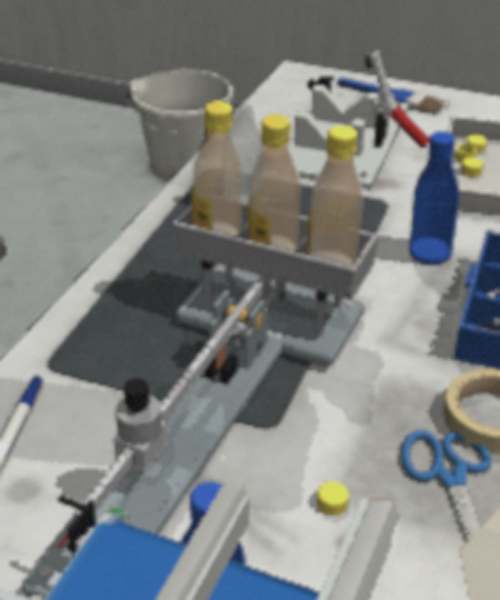

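View pics/t12.png

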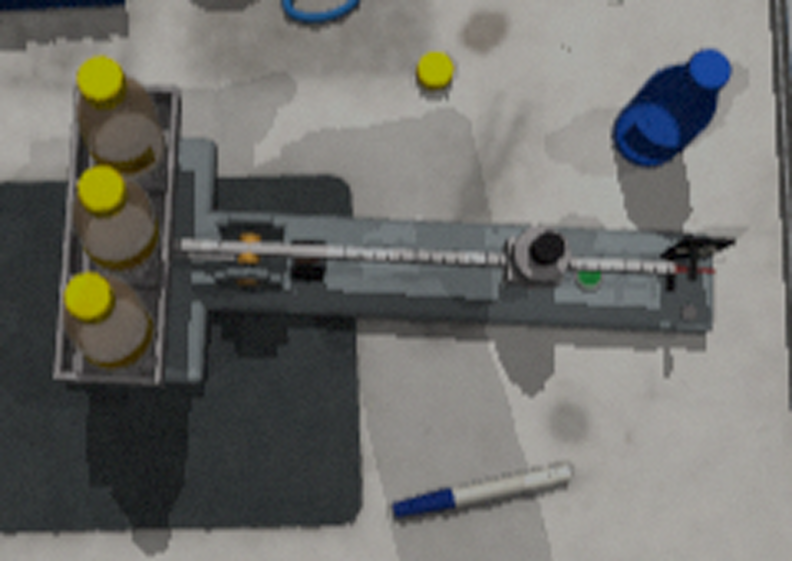

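View pics/tc.png

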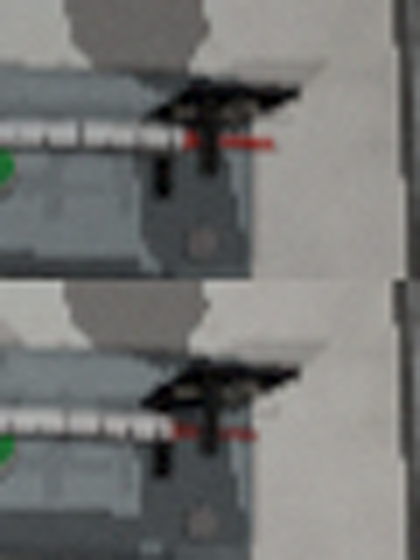

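View pics/s12b.png

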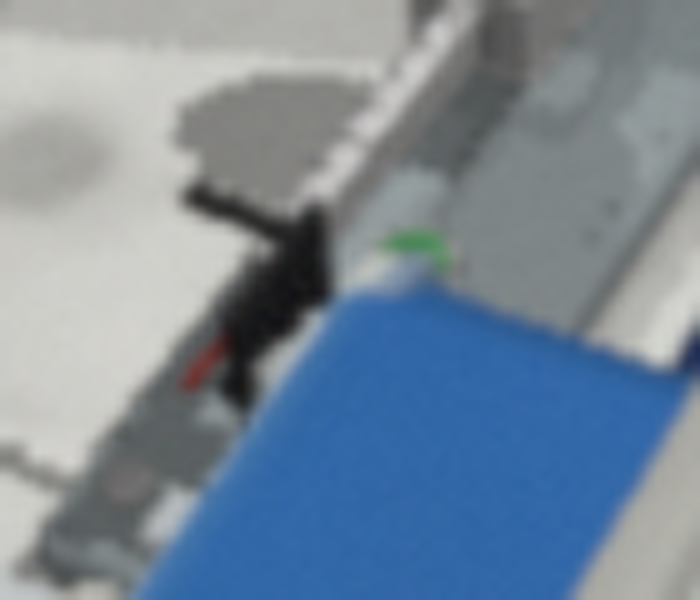

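Run:
```python
from h import *
import pickle
T=pickle.load(open("top.pkl","rb"))
t=lambda x,y:(200+(x-1.2)/3.3,140+(y-1.2)/3.3)
for q in((101,78),(102,188),(89,296)):print(onz(T,t(*q),.259))
p=[onz(T,t(*q),.125)[:2] for q in((77,90),(180,91),(160,381),(57,379))];print(np.mean(p,0),p)
a=cv2.imread("pics/raw_t12.png")
xa=np.array([.9993,-.037,0]);c1=np.array([np.mean(p,0)[0],np.mean(p,0)[1],0]);print(c1+.068*xa,c1-.068*xa)
```

```text
[0.60480029 0.12816354 0.259     ]
[0.53671101 0.12531674 0.259     ]
[0.47160471 0.13084896 0.259     ]
[0.53448455 0.13046478] [array([0.63614176, 0.16294406]), array([0.63602765, 0.09041835]), array([0.4326421 , 0.09926837]), array([0.43312671, 0.16922835])]
[0.60243695 0.12794878 0.        ] [0.46653215 0.13298078 0.        ]
```

```bash
python3 -c "
from h import *
print(manip.sign_off())"
```

```text
the job is handed in; nothing more can be done
None
```

I put the filled bottle from the mat into the empty cell, the one toward +x, and let go once the wrist force showed it resting on the floor. I then gripped the counterpoise by its knob and slid it out 95 mm. The beam settled at about +0.015 rad, so I moved the counterpoise back in about 3 mm and handed the job in at roughly 20 s of the 72 s.

Last checks, with the arm withdrawn from the scale:
- **Beam:** the pointer tip sat at the same pixel in two pictures 2 s apart. The scene camera gives a tilt of about -0.004 rad. The top camera agrees: the tip had shifted 2.6 px, against 2.5 px predicted for level. The white band faces away from the scene camera and I couldn't make it out from the top one, so "inside the band" comes from this geometry, not from seeing it.
- **Bottles:** all three look upright. The placed one is about 1–2 mm from its cell centre by the images.
- **Other objects:** the cap and marker look unmoved in the last pictures. The empty bottle was outside those final crops; nothing went near it after it was last seen in place.

No check failed. My first estimates of the rack position differed by about 2 mm between pictures, and I used the middle value.

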